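# Bring the contact head of a relay test press down on a relay

### The arm

A 7-joint arm with a two-finger parallel gripper is mounted at the origin on a cart in front of the work surface, level with it; the furniture and walls round the work are solid. World frame = base frame: x ahead of the robot, y to its left, z up, the work surface at z = 0. Lengths are in m, angles in rad, forces in N, time in s.
With the tool pointing down it reaches from about 0.425 to 1.025 m from the base axis. Payload 3.6 kg.
Tool frame: the origin (TCP) lies on the centre line of the jaws, within the pads' length; the fingertips stand manip.tcp_to_tips ahead of it and the grasp point (between the pads) is the TCP (manip.tcp_to_tips is the distance from the TCP to the fingertips, in m); z points along the fingers, y is the line along which they close (so a half turn about z gives the same grasp; the last joint's range is limited). The gripper opens to 85 mm and grips with 20 to 120 N. Pads are 22 mm wide; open, the fingers measure 114 mm over their backs; the gripper's body (76 mm by 85 mm) begins 54 mm behind the grasp point. The pads swing forward as they close: fully open they stand 13 mm farther back than shut.
Start: joints at [1.202, 0.591, 0.048, 1.609, -0.033, 0.943, -0.034], TCP at [0.197, -0.698, 0.25] pointing down, gripper open.
Joint ranges: [-2.69, 2.69], [-0.47, 2.24], [-1.27, 1.36], [0.19, 2.51], [-1.53, 4.68], [0.08, 2.07], [-3.09, 3.09]. Speed limits (rad/s): [2.57, 2.57, 3.14, 3.14, 3.14, 3.14, 3.14].

### API

Orientations are given as a 3x3 rotation matrix whose columns are the frame's x, y, z axes.
In Python, from bench import manip gives the robot as it stands.
- The arm moves only by the tool step_arm, never from a script. Its argument "increments" is a list of rows, each an object of numbers: "x", "y", "z": the shift along the tool's x, y, z in cm; "rx", "ry", "rz": the turn, a rotation vector about the tool's x, y, z in degrees. A call has 1 to 10 rows; each row shifts and turns the commanded pose from where the row before left it, along the tool's axes as they then stand; what a row does not reach is not made up. A row lasts 1/12 s, in which the tool goes at most 41.7 mm and 7.16 degrees, less where a joint would pass 70% of its speed; a pose out of reach is approached as far as the arm can. A call with a gripper value outside its range is refused whole. "fingers" is the finger opening in cm, from 0 to 8.54, set as the call begins (left out, the last holds). The fingers move at their own pace and stop on an object; "newtons" is the grip in N (left out, the last holds). Time passes only in rows, so rows that do not move let the fingers close. It gives the time, the measured TCP pose, the force, the opening and the grip force at its end, in the units of the state.
- manip.observe(): the state, without advancing time (a new reading comes with each control period).
- manip.read_camera(name): name is "scene" or "top" or "wrist"; returns the picture (400x640x3 uint8, red, green, blue); there is no depth.
- manip.camera_params(name): a dict with "camera_matrix" (3x3 intrinsics, pixels), "dist" ([k1, k2, p1, p2, k3] as OpenCV has them; the pictures are not rectified), "eye" and "rotation" of the camera in the world. Camera axes: x right, y up, looking along -z (the intrinsics and any distortion apply to the point x, -y, -z); pixel columns grow to the right and rows downward; lengths in m; the calibration is good to about 2 mm. A picture is of the moment at which its call begins: read the wrist's pose just before it. camera_params takes no time and is no camera call; for the wrist camera it gives the pose at the moment of the call.
- manip.close_job(): hands the job in; it is judged then, once.
The state is a dict: "time_s": time; "joints": joint angles; "dq": joint speeds; "tau": joint torques, N m; "position": TCP position; "tool_rot": TCP orientation; "contact_force": force on the tool from outside, world axes, zero at the start; "ft_torque": the same for the moment, N m; "width": finger opening in m; "grasp_force": force on a finger pad.
Only numpy, scipy, OpenCV 4.12 (cv2) and the standard library are available. Lean on these libraries where they do the work, as an engineer would, in place of code of your own. Each camera call takes 0.05 s, during which the arm holds its last target. There are 200 camera calls.

### The job

The relay in the nest of the small screw press is due for its contact test. With a fingertip, and without gripping or lifting anything, push the slide by its upright plate until it is fully home and the relay stands under the contact head; then gently push the hand wheel round by its upright handle through exactly one full turn, clockwise seen from above, so that the handle stops where it began and the contact block bears on the relay. Leave the relays, tools and other things lying round the press where they are.

Things in the scene. Friction and masses are not known exactly. Their poses are not given: they have to be found in the camera images.
- press: small grey C-frame screw press standing fixed on the bench, base plate 176 x 250 mm, 14 mm high, everything below about 219 mm. Origin on the bench top under the vertical spindle axis; z up; the square column stands behind the axis on the +x side (x = 53 to 93 mm), its arm (54 mm wide, z = 105 to 137 mm) reaches forward over the axis, and the slide runs along y, drawn out to the +y side. The base plate spans x = -80 to 96, y = -80 to 170 mm
- spindle_axis (a point): fixed point on the wheel's vertical axis, 25 mm above the bench, under the contact head; the nest's centre is here when the slide is home. Its axes are those of press
- push_face (a point): centre of the outer (+y) face of the slide's upright push plate, which is 44 mm wide along the press's x, 8 mm thick and stands from z = 23 to 67 mm above the bench (this point at 45 mm). Moves with the slide: 204 mm from the spindle axis drawn out, 134 mm when home. Push it along the press's -y
- slide: the whole slide: flat bar with the relay's nest at its inner end and the push plate at its outer end, same axes as press; origin at bench level under the nest's centre. It travels 70 mm from drawn out (y = 70 mm in the press frame, as at the start) to its stop (y = 0), moves against about 2 N of friction and stays where it is left
- wheel (a joint): angle of the hand wheel in rad, growing clockwise seen from above; 0 has the handle in the direction -2.2 rad (from the press's +x towards +y), it starts between -0.5 and 0.5 and one full turn adds 6.283. It does not limit at one turn, takes about 0.12 to 0.2 N m (2 to 4 N at the handle) and stays where it is left; one turn lowers the head by 6 mm
- handle: black upright revolving handle on the wheel's rim, a barrel of 18 mm diameter from z = 179 to 219 mm above the bench, spinning freely on its own upright pin. Origin at bench level under its centre line, 52 mm from the spindle axis
- handle_mid (a point): middle of that handle, 199 mm above the bench and 52 mm from the spindle axis. The steel wheel under it has an outer radius of 58 mm and three spokes; the top of its rim is at z = 177 mm, and nothing stands higher than the rim except the handle
- contact_block: black sprung contact block under the ram, 24 x 30 mm, whose underside is 66.5 mm above the bench at wheel angle 0, about 2.5 mm over the relay's top; its spring (3 N/mm) yields as it bears on the relay. Origin at bench level on the spindle axis, z up
- relay: grey relay with its pins up, 22 x 28 x 40 mm, standing loose in the slide's black nest (16 mm deep). Origin at the centre of its underside, 24 mm above the bench; z up
- relay_front: another such relay, 22 x 28 x 40 mm, standing on the bench in front of the press; leave alone. Origin at the centre of its underside
- relay_side: a third such relay, standing on the bench next to relay_front; leave alone. Origin at the centre of its underside
- terminal: beige screw terminal block, 16 x 22 x 13 mm, to the -y side of the press; leave alone. Origin at the centre of its underside
- parts_tray: blue open tray, 65 x 100 x 28 mm, to the right of the press; leave alone. Origin at the centre of its underside
- screwdriver: yellow screwdriver, 177 mm long, lying to the front right; leave alone. Origin at the centre of its underside
- multimeter: hand multimeter, 136 x 68 x 47 mm, lying to the left of the press; leave alone. Origin at the centre of its underside
- probe_black: black test probe, 121 mm long, lying to the front left; leave alone. Origin at the centre of its underside
- pen: black ball pen, 145 mm long, lying in front to the left; leave alone. Origin at the centre of its underside

How it is judged:
By the outcome, as a careful person would: the job done as asked, in the order asked, and still so for the second after the job is handed in, with the robot touching nothing.
It also fails if it takes over 64 s, if anything falls off the work surface, if the arm or the gripper's body presses on something with over 40 N, if the wrist force passes 120 N, or if a joint passes its speed limit or range.

## Working session

There is one attempt and no reset: what is moved stays moved. The work goes in short steps, Python scripts to look and compute and a tool call to move; the robot and the scene stay as the last step left them, time stands still between calls to the robot, and variables do not carry over. Pictures are saved under pics/ and viewed, at most 10 in all, crops included, and the job is handed in when it is done.

Besides the shell and the picture viewer there is one more tool, called as name(argument=value, ...), one argument or row to a line, values as JSON. step_arm: Moves the arm, as the interface text tells. Its arguments: {"type":"object","properties":{"increments":{"type":"array","items":{"type":"object","properties":{"x":{"type":"number"},"y":{"type":"number"},"z":{"type":"number"},"rx":{"type":"number"},"ry":{"type":"number"},"rz":{"type":"number"}}}},"fingers":{"type":"number"},"newtons":{"type":"number"}},"required":["increments"]}

```bash
mkdir -p pics; ls; python3 - <<'E'
from bench import manip
import cv2
o=manip.observe();print(o,manip.tcp_to_tips)
for n in("scene","top"):
    cv2.imwrite(f"pics/{n}0.png",manip.read_camera(n)[:,:,::-1]);print(manip.camera_params(n))
E
```

```text
pics
{'time_s': 0.0, 'joints': array([ 1.20147857,  0.59209837,  0.04831765,  1.60985197, -0.03332235,
        0.94271117, -0.03372562]), 'dq': array([-8.28583972e-05, -4.69470320e-04, -1.01741566e-03, -1.25608530e-03,
        8.35779742e-04,  4.23788295e-04,  1.32728885e-03]), 'tau': array([-2.65264534e-04, -5.48691022e+01,  1.54655568e+00, -1.98122728e+01,
        9.37756500e-03,  8.60038097e-03, -5.39172120e-06]), 'position': array([ 0.19722593, -0.69682506,  0.24914523]), 'tool_rot': array([[ 9.62195640e-01,  2.72358252e-01, -7.29615784e-04],
       [ 2.72359203e-01, -9.62193262e-01,  2.14250491e-03],
       [-1.18502500e-04, -2.26022646e-03, -9.99997439e-01]]), 'contact_force': array([ 0.36086068, -0.43844786,  0.16876184]), 'ft_torque': array([ 0.00508386, -0.03508553,  0.01051341]), 'grasp_force': 0.0, 'width': 0.08547162766837346} 0.019
{'camera_matrix': array([[433.79742672,   0.        , 319.80889277],
       [  0.        , 433.79742672, 198.8010502 ],
       [  0.        ,   0.        ,   1.        ]]), 'dist': array([-0.00545265,  0.        ,  0.        ,  0.        ,  0.        ]), 'eye': array([-0.40456991,  0.82467606,  0.70156425]), 'rotation': array([[-0.64539767,  0.35163641, -0.67809563],
       [-0.76368951, -0.27903607,  0.58216596],
       [ 0.01549761,  0.89358307,  0.44863027]])}
{'camera_matrix': array([[447.50564715,   0.        , 323.70749735],
       [  0.        , 447.50564715, 198.54633798],
       [  0.        ,   0.        ,   1.        ]]), 'dist': array([-0.06681744,  0.        ,  0.        ,  0.        ,  0.        ]), 'eye': array([0.24414032, 0.04657534, 1.33465483]), 'rotation': array([[ 0.02804362,  0.98671186, -0.16004144],
       [-0.99945577,  0.02489554, -0.02164212],
       [-0.01737022,  0.16056126,  0.98687302]])}
```

View pics/scene0.png

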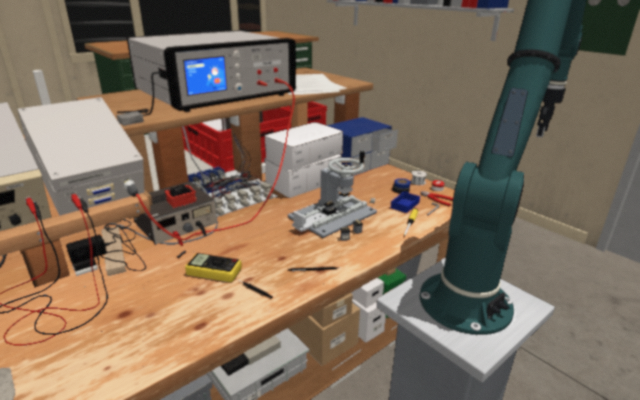

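View pics/top0.png

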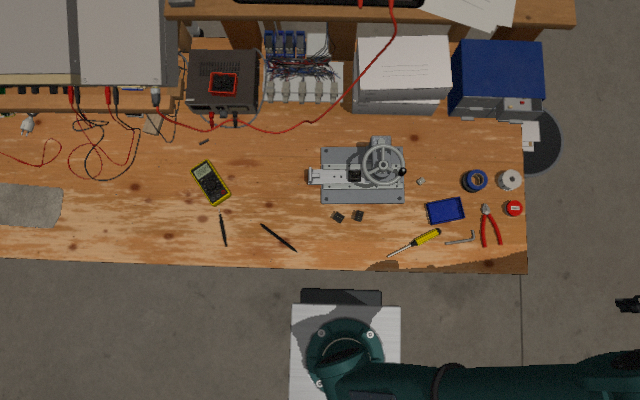

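```bash
python3 - <<'E'
import cv2
a=cv2.imread("pics/top0.png")[125:215,295:415];cv2.imwrite("pics/c1.png",cv2.resize(a,None,fx=6.5,fy=6.5,interpolation=cv2.INTER_CUBIC))
a=cv2.imread("pics/scene0.png")[145:250,280:400];cv2.imwrite("pics/c2.png",cv2.resize(a,None,fx=5.5,fy=5.5,interpolation=cv2.INTER_CUBIC))
E
```

```text
(no output)
```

View pics/c1.png

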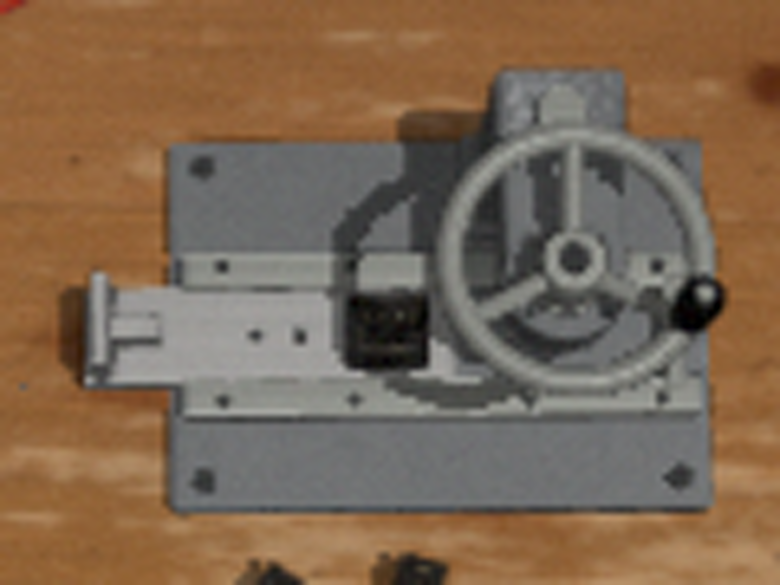

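View pics/c2.png

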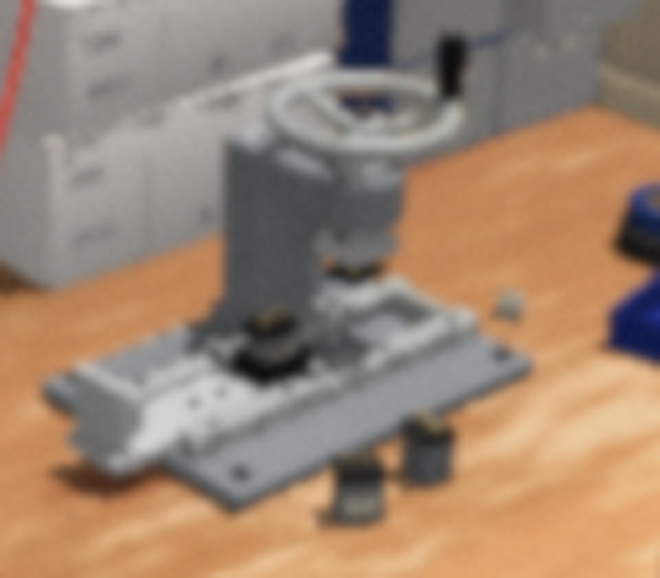

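```bash
cat > h.py <<'E'
import numpy as np,cv2
from bench import manip
def proj(n,P):
    c=manip.camera_params(n);R=c["rotation"];q=(np.atleast_2d(P)-c["eye"])@R
    q=q*[1,-1,-1]
    return cv2.projectPoints(q,np.zeros(3),np.zeros(3),c["camera_matrix"],c["dist"])[0][:,0]
def ray(n,uv,z):
    c=manip.camera_params(n);u=cv2.undistortPoints(np.array([[uv]],float),c["camera_matrix"],c["dist"])[0,0]
    d=c["rotation"]@np.array([u[0],-u[1],-1]);return c["eye"]+d*(z-c["eye"][2])/d[2]
def W(p,l):
    c,s=np.cos(p[2]),np.sin(p[2]);l=np.atleast_2d(l)
    return np.c_[p[0]+c*l[:,0]-s*l[:,1],p[1]+s*l[:,0]+c*l[:,1],l[:,2]]
E
cat > fit.py <<'E'
from h import *
from scipy.optimize import least_squares
T=[((168,143),(.096,.17,.014)),((701,141),(.096,-.08,.014)),((170,511),(-.08,.17,0.004)),((712,511),(-.08,-.08,.004)),((576,257),(0,0,.174))]
S=[((235,508),(-.08,.17,.004)),((530,368),(-.08,-.08,.008)),((47,385),(.096,.17,.014))]
t=np.array([((a[0]+.5)/6.5-.5+295,(a[1]+.5)/6.5-.5+125) for a,_ in T]);s=np.array([((a[0]+.5)/5.5-.5+280,(a[1]+.5)/5.5-.5+145) for a,_ in S])
th=np.array([(705/6.5+294.6,290/6.5+124.6)]);sh=np.array([(453/5.5+279.6,40/5.5+144.6),(450/5.5+279.6,94/5.5+144.6)])
def H(p,z):return [.052*np.cos(p[3]),.052*np.sin(p[3]),z]
def f(p):return np.r_[proj("top",W(p,[b for _,b in T]))-t,proj("scene",W(p,[b for _,b in S]))-s,proj("top",W(p,H(p,.219)))-th,proj("scene",W(p,[H(p,.219),H(p,.179)]))-sh].ravel()
r=least_squares(f,[.62,-.1,0,-2.2],loss="soft_l1");print(r.x,r.fun.reshape(-1,2).round(1));p=r.x
print("theta",-(p[3]+2.2),"handle",W(p,H(p,.199)),"face",W(p,[[0,.204,.045],[0,.134,.045]]))
E
python3 fit.py
```

```text
[ 0.52886682 -0.08344211  0.03196276 -2.08115754] [[ 0.2 -0.2]
 [ 0.2 -0.5]
 [ 0.1  0.7]
 [-0.1  0.1]
 [-0.   0.1]
 [-0.   0.8]
 [ 1.  -0.2]
 [-1.7 -0.9]
 [ 0.1  0.4]
 [-0.2 -1.4]
 [-0.4  0.4]]
theta -0.11884246007159849 handle [[ 0.50492821 -0.12960424  0.199     ]] face [[0.52234753 0.1204537  0.045     ]
 [0.52458454 0.05048945 0.045     ]]
```

step_arm(
  fingers=0,
  newtons=20,
  increments=[
    {"z":-4,"rz":7},
    {"z":-4,"rz":7},
    {"x":2.3,"y":-2.9},
    {"x":2.3,"y":-2.9},
    {"x":2.3,"y":-2.9},
    {"x":2.3,"y":-2.9},
    {"x":2.3,"y":-2.9},
    {"x":2.3,"y":-2.9},
    {"x":2.3,"y":-2.9},
    {"x":2.3,"y":-2.9},
  ],
)

```text
validation failed for argument at $.in...
```

step_arm(
  increments=[
    {"x":2.3,"y":-2.9},
    {"x":2.3,"y":-2.9},
    {"x":2.3,"y":-2.9},
    {"x":2.3,"y":-2.9},
    {"x":0.6,"y":-3.8},
    {"x":0.6,"y":-3.8},
    {"x":0.6,"y":-3.8},
    {"x":0.6,"y":-3.8},
    {"x":0.6,"y":-3.8},
    {"x":0.6,"y":-3.8},
  ],
)

```text
validation failed for argument at $.in...
```

step_arm(
  increments=[
    {"x":0.6,"y":-3.8},
    {"x":0.6,"y":-3.8},
    {"x":0.6,"y":-3.8},
    {"x":0.6,"y":-3.8},
    {"x":0.6,"y":-3.8},
    {"x":0.6,"y":-3.8},
    {"x":0.6,"y":-3.8},
    {},
  ],
)

```text
validation failed for argument at $.in...
```

```bash
cat > st.py <<'E'
from h import *
o=manip.observe();P=np.array([.52887,-.08344,.03196])
d=o["position"][:2]-P[:2];c,s=np.cos(P[2]),np.sin(P[2])
R=o["tool_rot"]
print("t",round(o["time_s"],2),"press mm",(1e3*np.array([c*d[0]+s*d[1],-s*d[0]+c*d[1],o["position"][2]])).round(1),"yaw",round(np.arctan2(R[1,0],R[0,0]),4),"z",R[:,2].round(4),"F",o["contact_force"].round(1),"w",round(o["width"],4),"j7",o["joints"].round(2))
E
python3 st.py
```

```text
t 0.1 press mm [-351.  -602.6  249.3] yaw 0.2759 z [-6.0e-04  1.9e-03 -1.0e+00] F [-0.2  0.6 -0.2] w 0.0853 j7 [ 1.2   0.59  0.05  1.61 -0.03  0.94 -0.03]
```

step_arm(
  fingers=0,
  newtons=20,
  increments=[
    {"x":0,"y":0,"z":-4,"rx":0,"ry":0,"rz":7},
  ],
)

```text
time_s: 0.18
position: [0.1957, -0.692, 0.281]
tool_rot: [[0.988, 0.151, -0.006], [0.151, -0.988, 0.018], [-0.003, -0.019, -1.0]]
contact_force: [0.1, -0.9, -2.0]
width: 0.0753
grasp_force: 0.0
```

All six keys are needed.

step_arm(
  increments=[
    {"x":0,"y":0,"z":-4,"rx":0,"ry":0,"rz":7},
    {"x":2.3,"y":-2.9,"z":0,"rx":0,"ry":0,"rz":0},
    {"x":2.3,"y":-2.9,"z":0,"rx":0,"ry":0,"rz":0},
    {"x":2.3,"y":-2.9,"z":0,"rx":0,"ry":0,"rz":0},
    {"x":2.3,"y":-2.9,"z":0,"rx":0,"ry":0,"rz":0},
    {"x":2.3,"y":-2.9,"z":0,"rx":0,"ry":0,"rz":0},
    {"x":2.3,"y":-2.9,"z":0,"rx":0,"ry":0,"rz":0},
    {"x":2.3,"y":-2.9,"z":0,"rx":0,"ry":0,"rz":0},
    {"x":2.3,"y":-2.9,"z":0,"rx":0,"ry":0,"rz":0},
    {"x":2.3,"y":-2.9,"z":0,"rx":0,"ry":0,"rz":0},
  ],
)

```text
time_s: 1.02
position: [0.3966, -0.4283, 0.3299]
tool_rot: [[1.0, 0.031, -0.001], [0.031, -1.0, 0.001], [-0.001, -0.001, -1.0]]
contact_force: [0.7, -1.2, 0.5]
width: -0.0003
grasp_force: 0.0
```

step_arm(
  increments=[
    {"x":2.3,"y":-2.9,"z":0,"rx":0,"ry":0,"rz":0},
    {"x":2.3,"y":-2.9,"z":0,"rx":0,"ry":0,"rz":0},
    {"x":2.3,"y":-2.9,"z":0,"rx":0,"ry":0,"rz":0},
    {"x":0.6,"y":-3.8,"z":0,"rx":0,"ry":0,"rz":0},
    {"x":0.6,"y":-3.8,"z":0,"rx":0,"ry":0,"rz":0},
    {"x":0.6,"y":-3.8,"z":0,"rx":0,"ry":0,"rz":0},
    {"x":0.6,"y":-3.8,"z":0,"rx":0,"ry":0,"rz":0},
    {"x":0.6,"y":-3.8,"z":0,"rx":0,"ry":0,"rz":0},
    {"x":0.6,"y":-3.8,"z":0,"rx":0,"ry":0,"rz":0},
    {"x":0.6,"y":-3.8,"z":0,"rx":0,"ry":0,"rz":0},
  ],
)

```text
time_s: 1.85
position: [0.4954, -0.0721, 0.3301]
tool_rot: [[1.0, 0.031, -0.0], [0.031, -1.0, -0.0], [-0.0, 0.0, -1.0]]
contact_force: [0.3, -0.4, 0.2]
width: 0.0
grasp_force: 0.0
```

step_arm(
  increments=[
    {"x":0.6,"y":-3.8,"z":0,"rx":0,"ry":0,"rz":0},
    {"x":0.6,"y":-3.8,"z":0,"rx":0,"ry":0,"rz":0},
    {"x":0.6,"y":-3.8,"z":0,"rx":0,"ry":0,"rz":0},
    {"x":0.6,"y":-3.8,"z":0,"rx":0,"ry":0,"rz":0},
    {"x":0.6,"y":-3.8,"z":0,"rx":0,"ry":0,"rz":0},
    {"x":0.6,"y":-3.8,"z":0,"rx":0,"ry":0,"rz":0},
    {"x":0,"y":0,"z":0,"rx":0,"ry":0,"rz":0},
  ],
)

```text
time_s: 2.43
position: [0.5244, 0.1654, 0.3305]
tool_rot: [[0.999, 0.044, 0.001], [0.044, -0.999, 0.007], [0.001, -0.007, -1.0]]
contact_force: [0.3, 0.6, 0.2]
width: 0.0002
grasp_force: 0.0
```

```bash
python3 st.py
```

```text
t 2.43 press mm [  3.5 248.9 330.5] yaw 0.0439 z [ 0.0012  0.0068 -1.    ] F [0.3 0.6 0.2] w 0.0002 j7 [-0.2   0.29 -0.23  1.91  0.07  0.94 -1.99]
```

step_arm(
  increments=[
    {"x":-0.3,"y":0,"z":3.5,"rx":0,"ry":0,"rz":0},
    {"x":0,"y":0,"z":3.5,"rx":0,"ry":0,"rz":0},
    {"x":0,"y":0,"z":3.5,"rx":0,"ry":0,"rz":0},
    {"x":0,"y":0,"z":3.5,"rx":0,"ry":0,"rz":0},
    {"x":0,"y":0,"z":3.5,"rx":0,"ry":0,"rz":0},
    {"x":0,"y":0,"z":3.5,"rx":0,"ry":0,"rz":0},
    {"x":0,"y":0,"z":3.5,"rx":0,"ry":0,"rz":0},
    {"x":0,"y":0,"z":3.2,"rx":0,"ry":0,"rz":0},
    {"x":0,"y":0,"z":0,"rx":0,"ry":0,"rz":0},
  ],
)

```text
time_s: 3.18
position: [0.5178, 0.1534, 0.0478]
tool_rot: [[0.999, 0.032, -0.011], [0.032, -0.999, -0.004], [-0.011, 0.004, -1.0]]
contact_force: [-0.9, -1.4, -0.1]
width: 0.0001
grasp_force: 0.0
```

```bash
python3 st.py; python3 - <<'E'
from h import *
a=manip.read_camera("top")[125:215,275:415,::-1];b=manip.read_camera("scene")[145:250,260:400,::-1]
cv2.imwrite("pics/d1.png",np.vstack([cv2.resize(a,(560,360),interpolation=2)[100:],cv2.resize(b,(560,420),interpolation=2)[80:]]))
E
```

```text
t 3.18 press mm [ -3.5 237.1  47.8] yaw 0.032 z [-0.0107 -0.0042 -0.9999] F [-0.9 -1.4 -0.1] w 0.0001 j7 [-0.29  0.68 -0.12  2.13  0.22  0.35 -2.13]
```

View pics/d1.png

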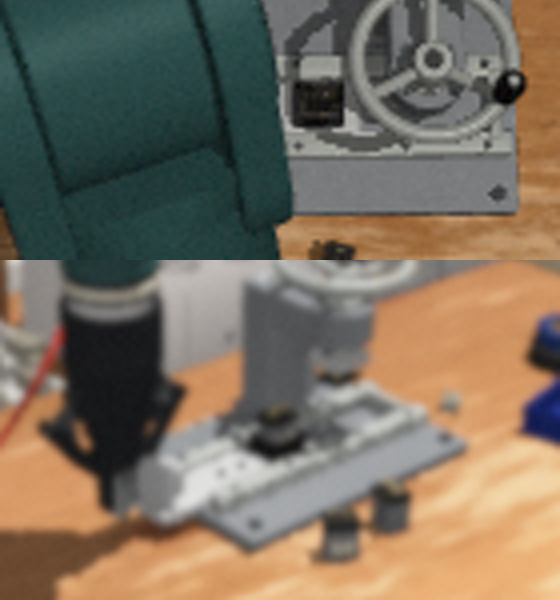

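step_arm(
  increments=[
    {"x":0.3,"y":0.5,"z":0,"rx":0,"ry":0,"rz":0},
    {"x":0,"y":0.5,"z":0,"rx":0,"ry":0,"rz":0},
    {"x":0,"y":0.5,"z":0,"rx":0,"ry":0,"rz":0},
    {"x":0,"y":0.5,"z":0,"rx":0,"ry":0,"rz":0},
    {"x":0,"y":0.5,"z":0,"rx":0,"ry":0,"rz":0},
    {"x":0,"y":0.5,"z":0,"rx":0,"ry":0,"rz":0},
    {"x":0,"y":0.5,"z":0,"rx":0,"ry":0,"rz":0},
    {"x":0,"y":0.5,"z":0,"rx":0,"ry":0,"rz":0},
    {"x":0,"y":0.5,"z":0,"rx":0,"ry":0,"rz":0},
    {"x":0,"y":0.5,"z":0,"rx":0,"ry":0,"rz":0},
  ],
)

```text
time_s: 4.12
position: [0.5269, 0.1051, 0.0534]
tool_rot: [[0.999, 0.032, 0.001], [0.032, -0.999, 0.001], [0.001, -0.001, -1.0]]
contact_force: [0.8, 2.3, 1.4]
width: 0.0
grasp_force: 1.3
```

```bash
python3 st.py
```

```text
t 4.12 press mm [  4.  188.5  53.4] yaw 0.0318 z [ 1.1e-03  7.0e-04 -1.0e+00] F [0.8 2.3 1.4] w 0.0 j7 [-0.19  0.67 -0.13  2.14  0.24  0.34 -2.06]
```

step_arm(
  increments=[
    {"x":0,"y":0.5,"z":0,"rx":0,"ry":0,"rz":0},
    {"x":0,"y":0.5,"z":0,"rx":0,"ry":0,"rz":0},
    {"x":0,"y":0.5,"z":0,"rx":0,"ry":0,"rz":0},
    {"x":0,"y":0.5,"z":0,"rx":0,"ry":0,"rz":0},
    {"x":0,"y":0.5,"z":0,"rx":0,"ry":0,"rz":0},
    {"x":0,"y":0.5,"z":0,"rx":0,"ry":0,"rz":0},
    {"x":0,"y":0.2,"z":0,"rx":0,"ry":0,"rz":0},
    {"x":0,"y":0.1,"z":0,"rx":0,"ry":0,"rz":0},
    {"x":0,"y":0,"z":0,"rx":0,"ry":0,"rz":0},
  ],
)

```text
time_s: 4.87
position: [0.5265, 0.0712, 0.053]
tool_rot: [[1.0, 0.031, -0.002], [0.031, -1.0, -0.001], [-0.002, 0.001, -1.0]]
contact_force: [0.0, -0.2, -0.1]
width: 0.0001
grasp_force: 0.2
```

step_arm(
  increments=[
    {"x":0,"y":0.1,"z":0,"rx":0,"ry":0,"rz":0},
    {"x":0,"y":0.1,"z":0,"rx":0,"ry":0,"rz":0},
    {"x":0,"y":0.1,"z":0,"rx":0,"ry":0,"rz":0},
    {"x":0,"y":0,"z":0,"rx":0,"ry":0,"rz":0},
  ],
)

```text
time_s: 5.2
position: [0.5264, 0.069, 0.053]
tool_rot: [[0.999, 0.032, -0.002], [0.032, -0.999, -0.0], [-0.002, 0.0, -1.0]]
contact_force: [-0.9, 1.4, -1.3]
width: -0.0001
grasp_force: 0.8
```

```bash
python3 st.py
```

```text
t 5.2 press mm [  2.4 152.5  53. ] yaw 0.0317 z [-2.e-03 -5.e-04 -1.e+00] F [-0.9  1.4 -1.3] w -0.0001 j7 [-0.12  0.67 -0.14  2.16  0.26  0.33 -2.01]
```

step_arm(
  increments=[
    {"x":0,"y":0.1,"z":0,"rx":0,"ry":0,"rz":0},
    {"x":0,"y":0.1,"z":0,"rx":0,"ry":0,"rz":0},
    {"x":0,"y":0.1,"z":0,"rx":0,"ry":0,"rz":0},
    {"x":0,"y":0.1,"z":0,"rx":0,"ry":0,"rz":0},
    {"x":0,"y":0,"z":0,"rx":0,"ry":0,"rz":0},
  ],
)

```text
time_s: 5.62
position: [0.5272, 0.0647, 0.0532]
tool_rot: [[1.0, 0.031, -0.001], [0.031, -1.0, -0.0], [-0.001, 0.0, -1.0]]
contact_force: [-0.6, 1.6, -0.5]
width: -0.0
grasp_force: 0.6
```

step_arm(
  increments=[
    {"x":0,"y":0.1,"z":0,"rx":0,"ry":0,"rz":0},
    {"x":0,"y":0.1,"z":0,"rx":0,"ry":0,"rz":0},
    {"x":0,"y":0,"z":0,"rx":0,"ry":0,"rz":0},
  ],
)

```text
time_s: 5.87
position: [0.5276, 0.0629, 0.0533]
tool_rot: [[1.0, 0.031, -0.0], [0.031, -1.0, -0.0], [-0.0, 0.0, -1.0]]
contact_force: [-1.3, 0.5, 0.1]
width: -0.0
grasp_force: 0.7
```

```bash
python3 st.py
```

```text
t 5.87 press mm [  3.4 146.3  53.3] yaw 0.0312 z [-2.e-04 -2.e-04 -1.e+00] F [-1.3  0.5  0.1] w -0.0 j7 [-0.1   0.67 -0.14  2.16  0.26  0.33 -2.  ]
```

step_arm(
  increments=[
    {"x":-0.1,"y":0.1,"z":0,"rx":0,"ry":0,"rz":0},
    {"x":0,"y":0.1,"z":0,"rx":0,"ry":0,"rz":0},
    {"x":0,"y":0.1,"z":0,"rx":0,"ry":0,"rz":0},
    {"x":0,"y":0,"z":0,"rx":0,"ry":0,"rz":0},
  ],
)

```text
time_s: 6.2
position: [0.5276, 0.062, 0.0535]
tool_rot: [[0.999, 0.033, 0.002], [0.033, -0.999, 0.003], [0.002, -0.003, -1.0]]
contact_force: [-0.8, 4.0, -1.0]
width: -0.0002
grasp_force: 2.6
```

step_arm(
  increments=[
    {"x":0,"y":0.1,"z":0,"rx":0,"ry":0,"rz":0},
    {"x":0,"y":0.1,"z":0,"rx":0,"ry":0,"rz":0},
    {"x":0,"y":0,"z":0,"rx":0,"ry":0,"rz":0},
  ],
)

```text
time_s: 6.45
position: [0.5276, 0.062, 0.0535]
tool_rot: [[0.999, 0.035, 0.002], [0.035, -0.999, 0.005], [0.003, -0.005, -1.0]]
contact_force: [-0.0, 8.0, -1.9]
width: 0.0002
grasp_force: 4.3
```

```bash
python3 st.py
```

```text
t 6.45 press mm [  3.4 145.4  53.5] yaw 0.0347 z [ 0.0025  0.0047 -1.    ] F [-0.   8.  -1.9] w 0.0002 j7 [-0.1   0.67 -0.14  2.16  0.26  0.33 -1.99]
```

step_arm(
  increments=[
    {"x":0,"y":-1.5,"z":0,"rx":0,"ry":0,"rz":0},
    {"x":0,"y":-1.9,"z":0,"rx":0,"ry":0,"rz":0},
    {"x":0,"y":0,"z":-3.6,"rx":0,"ry":0,"rz":0},
    {"x":0,"y":0,"z":-3.6,"rx":0,"ry":0,"rz":0},
    {"x":0,"y":0,"z":-3.6,"rx":0,"ry":0,"rz":0},
    {"x":0,"y":0,"z":-3.6,"rx":0,"ry":0,"rz":0},
    {"x":0,"y":0,"z":-3.6,"rx":0,"ry":0,"rz":0},
    {"x":0,"y":0,"z":-3.6,"rx":0,"ry":0,"rz":0},
    {"x":0,"y":0,"z":0,"rx":0,"ry":0,"rz":0},
  ],
)

```text
time_s: 7.2
position: [0.5304, 0.0922, 0.2767]
tool_rot: [[0.999, 0.03, 0.014], [0.03, -1.0, 0.002], [0.014, -0.002, -1.0]]
contact_force: [0.7, 1.2, 0.9]
width: -0.0002
grasp_force: 0.0
```

```bash
python3 st.py; python3 - <<'E'
from h import *
a=manip.read_camera("scene")[130:250,260:400,::-1]
cv2.imwrite("pics/e1.png",cv2.resize(a,None,fx=4.5,fy=4.5,interpolation=2))
E
```

```text
t 7.2 press mm [  7.1 175.5 276.7] yaw 0.0297 z [ 0.0144  0.0019 -0.9999] F [0.7 1.2 0.9] w -0.0002 j7 [-0.05  0.33 -0.26  2.    0.12  0.81 -1.92]
```

View pics/e1.png

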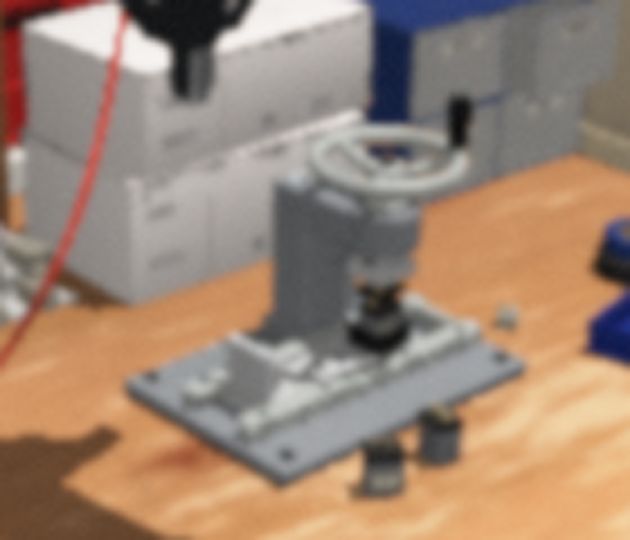

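The slide is home: the nest sits under the contact head at about (380,315) in the crop, and the wheel handle is unchanged at (460,120).

step_arm(
  increments=[
    {"x":0.2,"y":3.7,"z":0,"rx":0,"ry":0,"rz":0},
    {"x":0.2,"y":3.7,"z":0,"rx":0,"ry":0,"rz":0},
    {"x":0.2,"y":3.7,"z":0,"rx":0,"ry":0,"rz":0},
    {"x":0.2,"y":3.7,"z":0,"rx":0,"ry":0,"rz":0},
    {"x":0.4,"y":3.7,"z":0,"rx":0,"ry":0,"rz":0},
    {"x":0.4,"y":3.7,"z":0,"rx":0,"ry":0,"rz":0},
    {"x":0,"y":0,"z":0,"rx":0,"ry":0,"rz":0},
    {"x":0,"y":0,"z":0,"rx":0,"ry":0,"rz":0},
  ],
)

```text
time_s: 7.92
position: [0.5476, -0.1335, 0.2679]
tool_rot: [[1.0, 0.024, -0.003], [0.024, -1.0, -0.001], [-0.003, 0.001, -1.0]]
contact_force: [-1.1, 0.4, -0.8]
width: 0.0001
grasp_force: 0.0
```

```bash
python3 st.py; python3 - <<'E'
import numpy as np
from scipy.optimize import brentq
h=11.4
def delta(a): # finger lead angle behind handle at angle a
    def g(d):
        f=52*np.array([np.cos(a+d),np.sin(a+d)]);q=52*np.array([np.cos(a),np.sin(a)])-f
        return np.hypot(*np.maximum(abs(q)-h,0))-9
    return brentq(g,.2,.8)
print("contact b start",np.degrees(-2.081+delta(-2.081)))
b=np.radians(np.arange(-70,-461,-10));p=5.2*np.c_[np.cos(b),np.sin(b)]
for i in range(len(b)-1):
    d=(p[i+1]-p[i])/2;print(int(np.degrees(b[i])-.5),"x",d[0].round(2),"y",(-d[1]).round(2),end=" | ")
E
```

```text
t 7.92 press mm [ 17.1 -50.6 267.9] yaw 0.0242 z [-0.0026 -0.0014 -1.    ] F [-1.1  0.4 -0.8] w 0.0001 j7 [ 0.3   0.37 -0.19  1.95  0.1   0.83 -1.49]
contact b start -95.51160129222033
-70 x -0.44 y 0.12 | -80 x -0.45 y 0.04 | -90 x -0.45 y -0.04 | -100 x -0.44 y -0.12 | -110 x -0.41 y -0.19 | -120 x -0.37 y -0.26 | -130 x -0.32 y -0.32 | -140 x -0.26 y -0.37 | -150 x -0.19 y -0.41 | -160 x -0.12 y -0.44 | -170 x -0.04 y -0.45 | -180 x 0.04 y -0.45 | -190 x 0.12 y -0.44 | -200 x 0.19 y -0.41 | -210 x 0.26 y -0.37 | -220 x 0.32 y -0.32 | -230 x 0.37 y -0.26 | -240 x 0.41 y -0.19 | -250 x 0.44 y -0.12 | -260 x 0.45 y -0.04 | -270 x 0.45 y 0.04 | -280 x 0.44 y 0.12 | -290 x 0.41 y 0.19 | -300 x 0.37 y 0.26 | -310 x 0.32 y 0.32 | -320 x 0.26 y 0.37 | -330 x 0.19 y 0.41 | -340 x 0.12 y 0.44 | -350 x 0.04 y 0.45 | -360 x -0.04 y 0.45 | -370 x -0.12 y 0.44 | -380 x -0.19 y 0.41 | -390 x -0.26 y 0.37 | -400 x -0.32 y 0.32 | -410 x -0.37 y 0.26 | -420 x -0.41 y 0.19 | -430 x -0.44 y 0.12 | -440 x -0.45 y 0.04 | -450 x -0.45 y -0.04 |
```

step_arm(
  increments=[
    {"x":0.1,"y":-0.2,"z":2.0,"rx":0,"ry":0,"rz":0},
    {"x":0,"y":0,"z":2.0,"rx":0,"ry":0,"rz":0},
    {"x":0,"y":0,"z":2.1,"rx":0,"ry":0,"rz":0},
    {"x":0,"y":0,"z":0,"rx":0,"ry":0,"rz":0},
    {"x":0,"y":0,"z":0,"rx":0,"ry":0,"rz":0},
  ],
)

```text
time_s: 8.33
position: [0.5483, -0.1259, 0.207]
tool_rot: [[0.999, 0.033, -0.004], [0.033, -0.999, 0.001], [-0.004, -0.001, -1.0]]
contact_force: [-0.1, 0.4, 0.7]
width: 0.0001
grasp_force: 0.0
```

```bash
python3 st.py
```

```text
t 8.33 press mm [ 18.1 -43.1 207. ] yaw 0.0333 z [-4.e-03  9.e-04 -1.e+00] F [-0.1  0.4  0.7] w 0.0001 j7 [ 0.28  0.45 -0.18  2.01  0.12  0.7  -1.52]
```

step_arm(
  increments=[
    {"x":0,"y":0,"z":0,"rx":0,"ry":0,"rz":0},
    {"x":0,"y":0,"z":0,"rx":0,"ry":0,"rz":0},
    {"x":0,"y":0,"z":0,"rx":0,"ry":0,"rz":0},
  ],
)

```text
time_s: 8.58
position: [0.5505, -0.1271, 0.2095]
tool_rot: [[0.999, 0.032, 0.002], [0.032, -0.999, -0.0], [0.002, 0.001, -1.0]]
contact_force: [-0.2, -0.1, -0.1]
width: -0.0002
grasp_force: 0.0
```

```bash
python3 st.py
```

```text
t 8.58 press mm [ 20.2 -44.3 209.5] yaw 0.0319 z [ 2.3e-03 -4.0e-04 -1.0e+00] F [-0.2 -0.1 -0.1] w -0.0002 j7 [ 0.28  0.45 -0.18  2.    0.12  0.7  -1.52]
```

step_arm(
  increments=[
    {"x":-0.2,"y":0.5,"z":0.2,"rx":0,"ry":0,"rz":0},
    {"x":-0.44,"y":0.12,"z":0,"rx":0,"ry":0,"rz":0},
    {"x":-0.44,"y":0.12,"z":0,"rx":0,"ry":0,"rz":0},
    {"x":-0.45,"y":0.04,"z":0,"rx":0,"ry":0,"rz":0},
    {"x":-0.45,"y":0.04,"z":0,"rx":0,"ry":0,"rz":0},
    {"x":-0.45,"y":-0.04,"z":0,"rx":0,"ry":0,"rz":0},
    {"x":-0.45,"y":-0.04,"z":0,"rx":0,"ry":0,"rz":0},
    {"x":-0.44,"y":-0.12,"z":0,"rx":0,"ry":0,"rz":0},
    {"x":-0.44,"y":-0.12,"z":0,"rx":0,"ry":0,"rz":0},
    {"x":0,"y":0,"z":0,"rx":0,"ry":0,"rz":0},
  ],
)

```text
time_s: 9.42
position: [0.5111, -0.1335, 0.2064]
tool_rot: [[0.999, 0.032, -0.001], [0.032, -0.999, -0.0], [-0.001, 0.0, -1.0]]
contact_force: [0.2, -0.7, 0.5]
width: -0.0003
grasp_force: 0.6
```

```bash
cat >> st.py <<'E'
x,y=(c*d[0]+s*d[1])*1e3,(-s*d[0]+c*d[1])*1e3
print("rad",np.hypot(x,y).round(1),"ang",np.degrees(np.arctan2(y,x)).round(1))
E
python3 st.py
```

```text
t 9.42 press mm [-19.4 -49.5 206.4] yaw 0.0316 z [-1.3e-03 -4.0e-04 -1.0e+00] F [ 0.2 -0.7  0.5] w -0.0003 j7 [ 0.31  0.41 -0.19  2.08  0.12  0.66 -1.49]
rad 53.1 ang -111.4
```

step_arm(
  increments=[
    {"x":-0.41,"y":-0.19,"z":0,"rx":0,"ry":0,"rz":0},
    {"x":-0.41,"y":-0.19,"z":0,"rx":0,"ry":0,"rz":0},
    {"x":-0.37,"y":-0.26,"z":0,"rx":0,"ry":0,"rz":0},
    {"x":-0.37,"y":-0.26,"z":0,"rx":0,"ry":0,"rz":0},
    {"x":-0.32,"y":-0.32,"z":0,"rx":0,"ry":0,"rz":0},
    {"x":-0.32,"y":-0.32,"z":0,"rx":0,"ry":0,"rz":0},
    {"x":-0.26,"y":-0.37,"z":0,"rx":0,"ry":0,"rz":0},
    {"x":-0.26,"y":-0.37,"z":0,"rx":0,"ry":0,"rz":0},
    {"x":-0.19,"y":-0.41,"z":0,"rx":0,"ry":0,"rz":0},
    {"x":-0.19,"y":-0.41,"z":0,"rx":0,"ry":0,"rz":0},
  ],
)

```text
time_s: 10.25
position: [0.4794, -0.1032, 0.2062]
tool_rot: [[1.0, 0.031, -0.001], [0.031, -1.0, -0.0], [-0.001, 0.0, -1.0]]
contact_force: [0.9, -2.0, 1.1]
width: -0.0
grasp_force: 1.4
```

```bash
python3 st.py
```

```text
t 10.25 press mm [-50.1 -18.2 206.2] yaw 0.0313 z [-1.2e-03 -2.0e-04 -1.0e+00] F [ 0.9 -2.   1.1] w -0.0 j7 [ 0.27  0.37 -0.19  2.16  0.12  0.62 -1.55]
rad 53.2 ang -160.1
```

Tracking well, about 2 N. Continue.

step_arm(
  increments=[
    {"x":-0.12,"y":-0.44,"z":0,"rx":0,"ry":0,"rz":0},
    {"x":-0.12,"y":-0.44,"z":0,"rx":0,"ry":0,"rz":0},
    {"x":-0.04,"y":-0.45,"z":0,"rx":0,"ry":0,"rz":0},
    {"x":-0.04,"y":-0.45,"z":0,"rx":0,"ry":0,"rz":0},
    {"x":0.04,"y":-0.45,"z":0,"rx":0,"ry":0,"rz":0},
    {"x":0.04,"y":-0.45,"z":0,"rx":0,"ry":0,"rz":0},
    {"x":0.12,"y":-0.44,"z":0,"rx":0,"ry":0,"rz":0},
    {"x":0.12,"y":-0.44,"z":0,"rx":0,"ry":0,"rz":0},
    {"x":0.19,"y":-0.41,"z":0,"rx":0,"ry":0,"rz":0},
    {"x":0.19,"y":-0.41,"z":0,"rx":0,"ry":0,"rz":0},
  ],
)

```text
time_s: 11.08
position: [0.4822, -0.0589, 0.206]
tool_rot: [[0.999, 0.032, -0.001], [0.032, -0.999, 0.0], [-0.001, -0.0, -1.0]]
contact_force: [-1.1, -3.0, -1.2]
width: -0.0001
grasp_force: 1.5
```

```bash
python3 st.py
```

```text
t 11.08 press mm [-45.9  26.  206. ] yaw 0.0319 z [-0.0015  0.     -1.    ] F [-1.1 -3.  -1.2] w -0.0001 j7 [ 0.19  0.37 -0.2   2.17  0.12  0.62 -1.64]
rad 52.8 ang 150.5
```

step_arm(
  increments=[
    {"x":0.26,"y":-0.37,"z":0,"rx":0,"ry":0,"rz":0},
    {"x":0.26,"y":-0.37,"z":0,"rx":0,"ry":0,"rz":0},
    {"x":0.32,"y":-0.32,"z":0,"rx":0,"ry":0,"rz":0},
    {"x":0.32,"y":-0.32,"z":0,"rx":0,"ry":0,"rz":0},
    {"x":0.37,"y":-0.26,"z":0,"rx":0,"ry":0,"rz":0},
    {"x":0.37,"y":-0.26,"z":0,"rx":0,"ry":0,"rz":0},
    {"x":0.41,"y":-0.19,"z":0,"rx":0,"ry":0,"rz":0},
    {"x":0.41,"y":-0.19,"z":0,"rx":0,"ry":0,"rz":0},
    {"x":0.44,"y":-0.12,"z":0,"rx":0,"ry":0,"rz":0},
    {"x":0.44,"y":-0.12,"z":0,"rx":0,"ry":0,"rz":0},
  ],
)

```text
time_s: 11.92
position: [0.518, -0.033, 0.2061]
tool_rot: [[1.0, 0.031, -0.001], [0.031, -1.0, 0.0], [-0.001, -0.0, -1.0]]
contact_force: [-2.9, 0.1, -2.9]
width: -0.0001
grasp_force: 1.4
```

```bash
python3 st.py
```

```text
t 11.92 press mm [ -9.2  50.7 206.1] yaw 0.0314 z [-7.e-04  1.e-04 -1.e+00] F [-2.9  0.1 -2.9] w -0.0001 j7 [ 0.13  0.4  -0.2   2.1   0.13  0.65 -1.69]
rad 51.6 ang 100.3
```

step_arm(
  increments=[
    {"x":0.45,"y":-0.04,"z":0,"rx":0,"ry":0,"rz":0},
    {"x":0.45,"y":-0.04,"z":0,"rx":0,"ry":0,"rz":0},
    {"x":0.45,"y":0.04,"z":0,"rx":0,"ry":0,"rz":0},
    {"x":0.45,"y":0.04,"z":0,"rx":0,"ry":0,"rz":0},
    {"x":0.44,"y":0.12,"z":0,"rx":0,"ry":0,"rz":0},
    {"x":0.44,"y":0.12,"z":0,"rx":0,"ry":0,"rz":0},
    {"x":0.41,"y":0.19,"z":0,"rx":0,"ry":0,"rz":0},
    {"x":0.41,"y":0.19,"z":0,"rx":0,"ry":0,"rz":0},
    {"x":0.37,"y":0.26,"z":0,"rx":0,"ry":0,"rz":0},
    {"x":0.37,"y":0.26,"z":0,"rx":0,"ry":0,"rz":0},
  ],
)

```text
time_s: 12.75
position: [0.5606, -0.0438, 0.2065]
tool_rot: [[1.0, 0.031, -0.001], [0.031, -1.0, -0.0], [-0.001, 0.0, -1.0]]
contact_force: [-3.8, 1.3, 1.5]
width: -0.0001
grasp_force: 2.1
```

```bash
python3 st.py
```

```text
t 12.75 press mm [ 33.   38.6 206.5] yaw 0.031 z [-7.e-04 -3.e-04 -1.e+00] F [-3.8  1.3  1.5] w -0.0001 j7 [ 0.14  0.45 -0.19  2.01  0.13  0.69 -1.67]
rad 50.8 ang 49.5
```

step_arm(
  increments=[
    {"x":0.35,"y":0.32,"z":0,"rx":0,"ry":0,"rz":0},
    {"x":0.35,"y":0.32,"z":0,"rx":0,"ry":0,"rz":0},
    {"x":0.26,"y":0.37,"z":0,"rx":0,"ry":0,"rz":0},
    {"x":0.26,"y":0.37,"z":0,"rx":0,"ry":0,"rz":0},
    {"x":0.19,"y":0.41,"z":0,"rx":0,"ry":0,"rz":0},
    {"x":0.19,"y":0.41,"z":0,"rx":0,"ry":0,"rz":0},
    {"x":0.12,"y":0.44,"z":0,"rx":0,"ry":0,"rz":0},
    {"x":0.12,"y":0.44,"z":0,"rx":0,"ry":0,"rz":0},
    {"x":0.04,"y":0.45,"z":0,"rx":0,"ry":0,"rz":0},
    {"x":0.04,"y":0.45,"z":0,"rx":0,"ry":0,"rz":0},
  ],
)

```text
time_s: 13.58
position: [0.5812, -0.0827, 0.2064]
tool_rot: [[1.0, 0.031, 0.0], [0.031, -1.0, 0.0], [0.0, -0.0, -1.0]]
contact_force: [0.4, 3.8, 0.4]
width: -0.0002
grasp_force: 1.7
```

```bash
python3 st.py
```

```text
t 13.58 press mm [ 52.3  -1.  206.4] yaw 0.0313 z [ 2.e-04  2.e-04 -1.e+00] F [0.4 3.8 0.4] w -0.0002 j7 [ 0.2   0.48 -0.19  1.96  0.13  0.72 -1.6 ]
rad 52.3 ang -1.1
```

step_arm(
  increments=[
    {"x":-0.04,"y":0.45,"z":0,"rx":0,"ry":0,"rz":0},
    {"x":-0.04,"y":0.45,"z":0,"rx":0,"ry":0,"rz":0},
    {"x":-0.12,"y":0.44,"z":0,"rx":0,"ry":0,"rz":0},
    {"x":-0.12,"y":0.44,"z":0,"rx":0,"ry":0,"rz":0},
    {"x":-0.19,"y":0.41,"z":0,"rx":0,"ry":0,"rz":0},
    {"x":-0.19,"y":0.41,"z":0,"rx":0,"ry":0,"rz":0},
    {"x":-0.26,"y":0.37,"z":0,"rx":0,"ry":0,"rz":0},
    {"x":-0.26,"y":0.37,"z":0,"rx":0,"ry":0,"rz":0},
    {"x":-0.32,"y":0.32,"z":0,"rx":0,"ry":0,"rz":0},
    {"x":-0.32,"y":0.32,"z":0,"rx":0,"ry":0,"rz":0},
  ],
)

```text
time_s: 14.42
position: [0.5637, -0.1228, 0.2065]
tool_rot: [[1.0, 0.031, 0.001], [0.031, -1.0, 0.0], [0.001, -0.0, -1.0]]
contact_force: [2.3, 2.6, -0.2]
width: -0.0004
grasp_force: 1.7
```

```bash
python3 st.py
```

```text
t 14.42 press mm [ 33.5 -40.4 206.5] yaw 0.0314 z [ 6.e-04  5.e-04 -1.e+00] F [ 2.3  2.6 -0.2] w -0.0004 j7 [ 0.27  0.47 -0.19  1.98  0.13  0.71 -1.53]
rad 52.5 ang -50.3
```

step_arm(
  increments=[
    {"x":-0.37,"y":0.26,"z":0,"rx":0,"ry":0,"rz":0},
    {"x":-0.37,"y":0.26,"z":0,"rx":0,"ry":0,"rz":0},
    {"x":-0.41,"y":0.19,"z":0,"rx":0,"ry":0,"rz":0},
    {"x":-0.41,"y":0.19,"z":0,"rx":0,"ry":0,"rz":0},
    {"x":-0.44,"y":0.12,"z":0,"rx":0,"ry":0,"rz":0},
    {"x":-0.44,"y":0.12,"z":0,"rx":0,"ry":0,"rz":0},
    {"x":0,"y":0,"z":0,"rx":0,"ry":0,"rz":0},
    {"x":0,"y":0,"z":0,"rx":0,"ry":0,"rz":0},
  ],
)

```text
time_s: 15.08
position: [0.5382, -0.1354, 0.2061]
tool_rot: [[1.0, 0.031, -0.003], [0.031, -1.0, -0.0], [-0.003, 0.0, -1.0]]
contact_force: [0.7, -0.5, -0.2]
width: -0.0001
grasp_force: 0.2
```

```bash
python3 st.py;  python3 - <<'E'
from h import *
a=manip.read_camera("scene");cv2.imwrite("pics/s2.png",a[:,:,::-1]);t=manip.read_camera("top");cv2.imwrite("pics/t2.png",t[:,:,::-1])
o=cv2.imread("pics/scene0.png")
f=lambda i:cv2.resize(i[145:205,320:380],None,fx=6,fy=6,interpolation=2)
cv2.imwrite("pics/cmp2.png",np.hstack([f(o),f(a[:,:,::-1])]))
E
```

```text
t 15.08 press mm [  7.7 -52.2 206.1] yaw 0.031 z [-2.7e-03 -4.0e-04 -1.0e+00] F [ 0.7 -0.5 -0.2] w -0.0001 j7 [ 0.31  0.44 -0.19  2.03  0.13  0.69 -1.5 ]
rad 52.7 ang -81.6
```

View pics/cmp2.png

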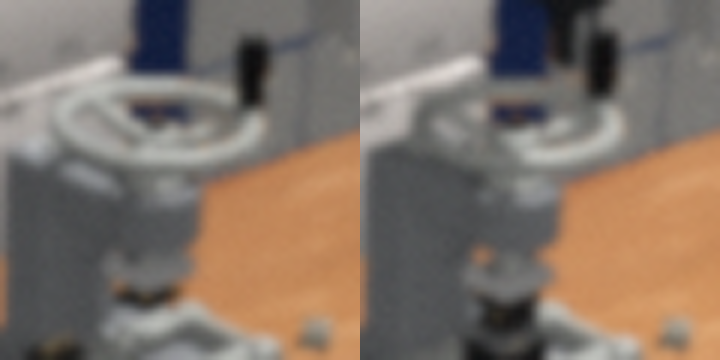

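Left (start): handle at (252,72) in the crop. Right (now): (242,65), so it is still short of the start position. I'll convert that to an angle.

```bash
cat > ang.py <<'E'
from h import *
import sys
p=np.array([.52887,-.08344,.03196]);H=lambda a,z:W(p,[[.052*np.cos(a),.052*np.sin(a),z]])
a0=-2.081
def m(im):return (im.astype(float).max(2))
o=cv2.imread("pics/scene0.png").astype(np.float32);n=cv2.imread(sys.argv[1]).astype(np.float32)
u=proj("scene",H(a0,.199))[0];print(u)
x,y=int(u[0]),int(u[1]);t=o[y-6:y+6,x-4:x+6]
up=lambda i:cv2.resize(i,None,fx=8,fy=8,interpolation=2)
r=cv2.matchTemplate(up(n[y-18:y+18,x-24:x+26]),up(t),cv2.TM_SQDIFF_NORMED);mn,_,l,_=cv2.minMaxLoc(r)
print("shift px",(l[0]/8-20),(l[1]/8-12),"score",mn)
for d in (-5,0,5,10,13,16,20):print(d,(proj("scene",H(a0+np.radians(d),.199))[0]-u).round(2),end=";")
E
python3 ang.py pics/s2.png
```

```text
[361.38957419 156.28302628]
shift px -1.75 -1.0 score 0.06302659213542938
-5 [0.37 0.51];0 [0. 0.];5 [-0.49 -0.49];10 [-1.08 -0.97];13 [-1.49 -1.25];16 [-1.94 -1.53];20 [-2.59 -1.88];
```

step_arm(
  increments=[
    {"x":-0.3,"y":0.03,"z":0,"rx":0,"ry":0,"rz":0},
    {"x":-0.3,"y":0.02,"z":0,"rx":0,"ry":0,"rz":0},
    {"x":-0.3,"y":0,"z":0,"rx":0,"ry":0,"rz":0},
    {"x":-0.2,"y":0,"z":0,"rx":0,"ry":0,"rz":0},
    {"x":0,"y":0,"z":0,"rx":0,"ry":0,"rz":0},
    {"x":0,"y":0,"z":0,"rx":0,"ry":0,"rz":0},
    {"x":0,"y":0,"z":0,"rx":0,"ry":0,"rz":0},
  ],
)

```text
time_s: 15.77
position: [0.5281, -0.1359, 0.2062]
tool_rot: [[1.0, 0.031, -0.001], [0.031, -1.0, -0.0], [-0.001, 0.0, -1.0]]
contact_force: [1.2, -0.3, -0.4]
width: 0.0
grasp_force: 0.6
```

```bash
python3 st.py;  python3 - <<'E'
from h import *
cv2.imwrite("pics/s3.png",manip.read_camera("scene")[:,:,::-1])
E
python3 ang.py pics/s3.png
```

```text
t 15.77 press mm [ -2.4 -52.4 206.2] yaw 0.0313 z [-0.0013 -0.     -1.    ] F [ 1.2 -0.3 -0.4] w 0.0 j7 [ 0.31  0.43 -0.19  2.05  0.13  0.68 -1.5 ]
rad 52.4 ang -92.6
[361.38957419 156.28302628]
shift px -0.375 0.0 score 0.12003279477357864
-5 [0.37 0.51];0 [0. 0.];5 [-0.49 -0.49];10 [-1.08 -0.97];13 [-1.49 -1.25];16 [-1.94 -1.53];20 [-2.59 -1.88];
```

step_arm(
  increments=[
    {"x":-0.1,"y":0,"z":0,"rx":0,"ry":0,"rz":0},
    {"x":-0.08,"y":0,"z":0,"rx":0,"ry":0,"rz":0},
    {"x":0,"y":0,"z":0,"rx":0,"ry":0,"rz":0},
    {"x":0,"y":0,"z":0,"rx":0,"ry":0,"rz":0},
    {"x":0,"y":0,"z":0,"rx":0,"ry":0,"rz":0},
  ],
)

```text
time_s: 16.23
position: [0.5272, -0.1358, 0.2064]
tool_rot: [[1.0, 0.032, 0.001], [0.032, -1.0, 0.0], [0.001, 0.0, -1.0]]
contact_force: [2.5, 0.2, -2.4]
width: -0.0002
grasp_force: 1.4
```

```bash
python3 st.py
```

```text
t 16.23 press mm [ -3.3 -52.3 206.4] yaw 0.0315 z [ 6.e-04  0.e+00 -1.e+00] F [ 2.5  0.2 -2.4] w -0.0002 j7 [ 0.31  0.43 -0.19  2.05  0.13  0.67 -1.5 ]
rad 52.4 ang -93.6
```

step_arm(
  increments=[
    {"x":0.6,"y":0,"z":0,"rx":0,"ry":0,"rz":0},
    {"x":1.0,"y":0.3,"z":0,"rx":0,"ry":0,"rz":0},
    {"x":0,"y":0,"z":-2,"rx":0,"ry":0,"rz":0},
    {"x":0,"y":0,"z":-3.5,"rx":0,"ry":0,"rz":0},
    {"x":0,"y":3.5,"z":-1,"rx":0,"ry":0,"rz":0},
    {"x":0,"y":3.8,"z":0,"rx":0,"ry":0,"rz":0},
    {"x":0,"y":3.8,"z":0,"rx":0,"ry":0,"rz":0},
    {"x":-0.5,"y":3.8,"z":0,"rx":0,"ry":0,"rz":0},
    {"x":-0.5,"y":3.8,"z":0,"rx":0,"ry":0,"rz":0},
    {"x":-0.5,"y":3.8,"z":0,"rx":0,"ry":0,"rz":0},
  ],
)

```text
time_s: 17.07
position: [0.5346, -0.3659, 0.2713]
tool_rot: [[1.0, 0.031, -0.001], [0.031, -1.0, 0.0], [-0.001, -0.0, -1.0]]
contact_force: [0.6, -0.9, -0.8]
width: 0.0002
grasp_force: 0.0
```

```bash
python3 st.py;  python3 - <<'E'
from h import *
a=manip.read_camera("scene")[:,:,::-1];cv2.imwrite("pics/s4.png",a)
b=manip.read_camera("top")[:,:,::-1];cv2.imwrite("pics/t4.png",b)
o=cv2.imread("pics/top0.png")
f=lambda i:cv2.resize(i[140:195,355:415],None,fx=6,fy=6,interpolation=2)
g=lambda i:cv2.resize(i[155:225,325:385],None,fx=6,fy=6,interpolation=2)[:240]
cv2.imwrite("pics/cmp4.png",np.vstack([np.hstack([f(o),f(b)]),np.hstack([g(cv2.imread("pics/scene0.png")),g(a)])]))
E
python3 ang.py pics/s4.png
```

```text
t 17.07 press mm [  -3.3 -282.5  271.3] yaw 0.0314 z [-1.4e-03  3.0e-04 -1.0e+00] F [ 0.6 -0.9 -0.8] w 0.0002 j7 [ 0.64  0.48 -0.15  1.77  0.09  0.91 -1.09]
rad 282.5 ang -90.7
[361.38957419 156.28302628]
shift px -0.125 0.0 score 0.003755651880055666
-5 [0.37 0.51];0 [0. 0.];5 [-0.49 -0.49];10 [-1.08 -0.97];13 [-1.49 -1.25];16 [-1.94 -1.53];20 [-2.59 -1.88];
```

View pics/cmp4.png

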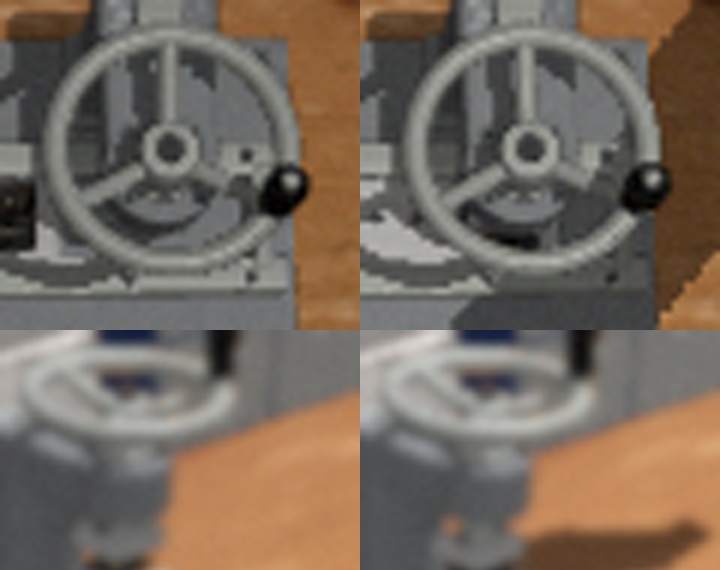

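Both views agree that the handle is back at its start to within about 1.5°. In the top view it sits at (287,186) against (285,188). The slide is home, the head is down on the relay and the arm is clear.

```bash
python3 -c "
from bench import manip
print(manip.close_job())"
```

```text
the job is handed in; nothing more can be done
None
```

The job is handed in: the slide was pushed fully home, then the wheel turned one full turn clockwise, with the handle back at its start to within about 1.5° (slightly short, by the cameras). The head came down on the relay, and the arm ended clear of everything; no verdict was returned.

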